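# Garage the kitchen scale under the spice riser

## Robot

A 6-joint arm with a two-finger parallel gripper is mounted at the origin on a cart in front of the work surface, level with it; the furniture and walls round the work are solid. World frame = base frame: x ahead of the robot, y to its left, z up, the work surface at z = 0. Lengths are in mm, angles in rad, forces in N, time in s.
With the tool pointing down it reaches from about 350 to 875 mm from the base axis. Payload 4.2 kg.
Tool frame: the origin (TCP) lies midway between the tips of the shut fingers; the grasp point (between the pads) lies 19 mm behind it (arm.grasp_offset is the distance from the TCP to the grasp point, in mm); z points along the fingers, y is the line along which they close (so a half turn about z gives the same grasp; the last joint's range is limited). The gripper opens to 85 mm and grips with 20 to 120 N. Pads are 22 mm wide; open, the fingers measure 114 mm over their backs; the gripper's body (76 mm by 85 mm) begins 54 mm behind the grasp point. The pads swing forward as they close: fully open they stand 13 mm farther back than shut.
Start: joints at [1.568, 0.385, 0.008, 0, -1.194, -0.259], TCP at [161.73, 603.691, 231.312] pointing down, gripper open.
Joint ranges: [-3.14, 3.14], [-1.21, 2.06], [-1.07, 1.41], [-3.16, 2.05], [-2.99, -0.16], [-3.1, 3.1]. Speed limits (rad/s): [2.79, 2.79, 3.14, 3.14, 3.14, 3.14].

## Interface

Orientations are given as a unit quaternion [x, y, z, w].
In Python, from bench import arm gives the robot as it stands. The module is installed in compiled form; this text tells all that it offers.
- The arm moves only by the tool servo_tool, never from a script. Its argument "increments" is a list of rows, each a list of 7 numbers: the opening, from 0 (shut) to 1 (fully open), then the shift along the tool's x, y, z in m, then the turn, a rotation vector about the tool's x, y, z in degrees. In form: [[grip, x, y, z, ax, ay, az], ...]. A call has 1 to 12 rows; each row is the pose to reach, as a shift and turn from the pose commanded when the call began, along the tool's axes at that moment; what a row does not reach only later rows make up. A row lasts 1/8 s, in which the tool goes at most 62.5 mm and 10.7 degrees, less where a joint would pass 70% of its speed; a pose out of reach is approached as far as the arm can. A call with a gripper value outside its range is refused whole. The fingers move at their own pace and stop on an object; the grip force is fixed at half the most. Time passes only in rows, so rows that repeat a pose let the fingers close. It gives the time, the measured TCP pose, the force, the opening and the grip force at its end, in the units of the state.
- arm.read_state(): the state, without advancing time (a new reading comes with each control period).
- arm.get_image(name): name is "side" or "top" or "wrist"; returns a dict with "color" (400x640x3 uint8, red, green, blue), "fx", "fy", "cx", "cy" (pixels), "k1" (the pictures are not rectified: a ray, as slopes to the right and down, at radius r is drawn at 1 + k1 r^2 times it, then the intrinsics apply), "rvec" (rotation vector, rad) and "tvec" (3), from world to camera coordinates, as OpenCV has them; the wrist camera has in their place "hand_eye" (4x4, takes a point from camera to tool coordinates, whose origin is the TCP and whose axes are the flange's). Camera axes: x right, y down, z forward; pixel columns grow to the right and rows downward; lengths in mm; the calibration is good to about 2 mm. A picture is of the moment at which its call begins: read the wrist's pose just before it. There is no depth.
- arm.job_done(): hands the job in; it is judged then, once.
Trained networks look in the newest picture that a camera, given by its name, has taken for a name from the list of things; names that differ only in an ending like _2 or _b are one class to them, and where a whole thing is asked for, a point or a joint stands for the part that bears it (a point fixed in the world has none). Each returns a list of dicts, best first, with "p" (0 to 1); they miss things now and then, are a little off and sometimes report something else, mostly with a low value. They report only what shows in the picture. A call takes as long as a camera call. They do not tell look-alikes from the thing itself.
- arm.look_for(camera, thing): "box" ([centre column, centre row, width, height] in pixels, round what is visible of it).
- arm.spot_point(camera, thing): "centre" ([column, row] in pixels: a listed point, or the origin of a listed thing).
The state is a dict: "clock": time; "joints": joint angles; "joint_vel": joint speeds; "joint_efforts": joint torques, N m; "position": TCP position; "ee_rot": TCP orientation; "contact_force": force on the tool from outside, world axes, zero at the start; "wrist_torque": the same for the moment, N m; "gripper_width": finger opening in mm; "grasp_force": force on a finger pad.
Only numpy, scipy, OpenCV 4.12 (cv2) and the standard library are available. Lean on these libraries where they do the work, as an engineer would, in place of code of your own. Each camera call takes 0.05 s, during which the arm holds its last target. There are 200 camera calls.

## Task

One of the two loose spice containers (the salt shaker or the spice jar) stands in front of the slot under the low wooden riser: lift it out of the way and stand it upright on top of the riser, beside the jar that is already there. Then slide the flat kitchen scale along the worktop into the slot, keeping it flat, square and fully home against the stop inside. Leave the other container, the jar on the riser, the egg timer and the sardine tin where they stand, and do not knock anything over.

Things in the scene. Friction and masses are not known exactly. Their poses are not given: they have to be found in the camera images.
- slot_mouth (a point): middle of the slot mouth of the fixed low wooden riser, on the worktop, in the plane of the riser's front edge; +x into the slot, +y left looking in, z up. Flat top: x 0 to 135, y -78 to 78, 32 high. Slot under it on the bare worktop: 117 wide, 18 high, rigid stop at x = 90; its side walls flare to 133 wide over the 13 mm next to the mouth.
- scale: loose flat kitchen scale, 96 (x) by 112 (y) by 14 thick, steel top, lying on the worktop; 0.28 to 0.56 kg, slides under a push of a few newtons; too wide to grip across. Origin: centre of the underside. +x edge enters the slot first (within 0.35 rad of it at the start); dark display along the -x edge. Home: origin 42 past the mouth, -x edge 6 proud of the riser's front.
- salt_shaker: salt shaker with glass body and pale grey cap, round, about 44 in diameter by 90 high, standing; origin: centre of the underside, z up. Either it or spice_jar stands just in front of the slot mouth (centre 36 to 45 before it); the other stands beside the riser, at its right (-y). 0.1 kg; its foot is uneven, so it may lean by 0.05 rad.
- spice_jar: spice jar with dark label and black cap, round, 41 in diameter by 105 high, standing; origin: centre of the underside, z up; 0.11 kg. See salt_shaker.
- riser_jar: bystander: spice jar with pale label and dark cap, 41 in diameter by 105 high, standing loose on the rear part of the riser's top; origin: centre of the underside. Leave it there.
- egg_timer: bystander: round red egg timer, 66 in diameter by 59 high, on the worktop left of the riser; origin: centre of the underside. Leave it.
- sardines: bystander: flat oblong tin, 63 (x) by 105 (y) by 24 high, on the worktop to the right of the scale; origin: centre of the underside. Leave it.
There are look-alikes about, which are no part of the job. What is meant by the scale is not green, and is the larger of those in its own colour. Leave any blue look-alike of the salt_shaker alone.

How it is judged:
By the outcome, as a careful person would: the job done as asked, in the order asked, and still so for the second after the job is handed in, with the robot touching nothing.
It also fails if it takes over 54 s, if anything falls off the work surface, if the arm or the gripper's body presses on something with over 40 N, if the wrist force passes 120 N, or if a joint passes its speed limit or range.

## Working session

There is one attempt and no reset: what is moved stays moved. The work goes in short steps, Python scripts to look and compute and a tool call to move; the robot and the scene stay as the last step left them, time stands still between calls to the robot, and variables do not carry over. Pictures are saved under pics/ and viewed, at most 10 in all, crops included, and the job is handed in when it is done.

Besides the shell and the picture viewer there is one more tool, called after "Call:" as name(argument=value, ...), one argument or row to a line, values as JSON. servo_tool: Moves the arm, as the interface text tells. Its arguments: {"type":"object","properties":{"increments":{"type":"array","items":{"type":"array","items":{"type":"number"}}}},"required":["increments"]}

```bash
mkdir -p pics; cat > h.py <<'E'
import numpy as np, cv2
from scipy.spatial.transform import Rotation as R
from bench import arm
def cam(name):
    s=arm.read_state(); im=arm.get_image(name)
    if "hand_eye" in im:
        H=np.array(im["hand_eye"]); Rt=R.from_quat(s["ee_rot"]).as_matrix()
        Rc=Rt@H[:3,:3]; o=Rt@H[:3,3]+np.array(s["position"])
    else:
        Rw=cv2.Rodrigues(np.array(im["rvec"],float))[0]; Rc=Rw.T; o=-Rc@np.array(im["tvec"],float).ravel()
    im["Rc"]=Rc; im["o"]=o
    return im
def ray(im,px):
    d=np.array([(px[0]-im["cx"])/im["fx"],(px[1]-im["cy"])/im["fy"]])
    u=d.copy()
    for _ in range(30): u=d/(1+im["k1"]*(u@u))
    return im["Rc"]@np.array([u[0],u[1],1.])
def onz(im,px,z):
    r=ray(im,px); return im["o"]+r*(z-im["o"][2])/r[2]
def proj(im,P):
    c=im["Rc"].T@(np.array(P,float)-im["o"]); u=c[:2]/c[2]; u=u*(1+im["k1"]*(u@u))
    return np.array([im["fx"]*u[0]+im["cx"],im["fy"]*u[1]+im["cy"]])
def save(im,name,crop=None,f=1):
    a=im["color"][:,:,::-1]
    if crop: a=a[crop[1]:crop[3],crop[0]:crop[2]]
    if f!=1: a=cv2.resize(a,None,fx=f,fy=f,interpolation=cv2.INTER_CUBIC)
    cv2.imwrite("pics/"+name+".png",a)
E
python3 - <<'E'
from h import *
np.set_printoptions(precision=1,suppress=True)
s=arm.read_state();print(s["clock"],s["position"],s["ee_rot"],s["gripper_width"])
a=[]
for n in ("top","side"):
    im=cam(n);a.append(im["color"][:,:,::-1]);save(im,n+"0");print(n,im["o"],im["fx"],im["k1"])
    for t in ("slot_mouth","scale","salt_shaker","spice_jar","riser_jar","egg_timer","sardines"):
        print(t,[(np.round(d["p"],2),np.round(d["centre"]),onz(im,d["centre"],32 if t=="riser_jar" else 0)[:2]) for d in arm.spot_point(n,t)[:3]])
E
```

```text
0.0 [161.6 603.1 230.2] [ 1.  -0.1 -0.   0. ] 85.46799770775064
top [ 365.   370.1 1224.9] 490.6567568272648 -0.05787562318633668
slot_mouth [(np.float64(0.83), array([342., 223.]), array([534.9, 333.9])), (np.float64(0.56), array([359., 225.]), array([531.8, 290.1]))]
scale [(np.float64(0.81), array([192., 250.]), array([459.9, 708.1])), (np.float64(0.75), array([376., 270.]), array([418.8, 249.6])), (np.float64(0.66), array([242., 190.]), array([615.6, 591.1]))]
salt_shaker [(np.float64(0.71), array([372., 167.]), array([681.9, 259.1])), (np.float64(0.51), array([341., 139.]), array([756. , 338.9]))]
spice_jar [(np.float64(0.81), array([360., 228.]), array([524.2, 288.8])), (np.float64(0.45), array([371., 167.]), array([681.6, 261.9]))]
riser_jar [(np.float64(0.69), array([360., 228.]), array([519.1, 291.6])), (np.float64(0.65), array([313., 192.]), array([607.5, 406.7]))]
egg_timer []
sardines [(np.float64(0.85), array([435., 203.]), array([590.6,  97.2])), (np.float64(0.39), array([340., 225.]), array([529.5, 337.6]))]
side [ 126.4 1337.7  756.2] 444.5354963419105 -0.06803102699974121
slot_mouth []
scale [(np.float64(0.87), array([304., 296.]), array([467.8, 693.8])), (np.float64(0.6), array([385., 200.]), array([418. , 240.6]))]
salt_shaker [(np.float64(0.68), array([269., 189.]), array([772.2, 331.9])), (np.float64(0.66), array([303., 185.]), array([683.1, 264.7]))]
spice_jar [(np.float64(0.84), array([348., 200.]), array([520.9, 282.5]))]
riser_jar [(np.float64(0.62), array([308., 208.]), array([595.1, 413.2]))]
egg_timer [(np.float64(0.71), array([328., 242.]), array([495.3, 491.4]))]
sardines [(np.float64(0.58), array([348., 165.]), array([600. ,  86.2]))]
```

View pics/top0.png

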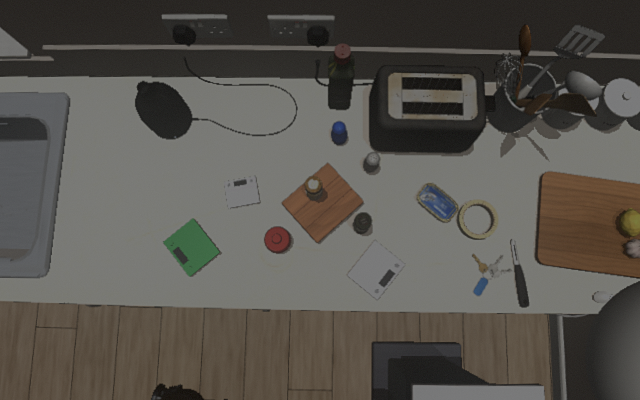

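View pics/side0.png

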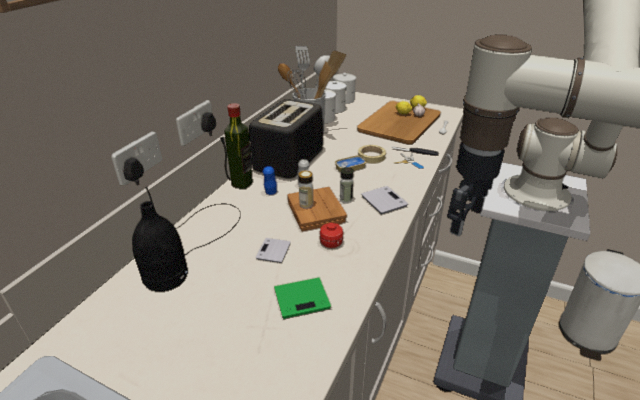

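The pictures show these candidates (top-view pixels):
- **Scale:** large white at (376,269), small white at (241,191) and green at (192,248). I choose the large white one.
- **Container in front of the mouth:** the dark spice jar at (362,222). The grey shaker at (372,160) stands right of the riser, and a blue look-alike is at (340,131).
- **Others:** the riser has its mouth edge from (362,202) to (320,241) and the riser jar at (313,186). The egg timer is at (277,239) and the tin at (437,202).

Next I get the tool axes for a wrist view.

```bash
cat >> h.py <<'E'
def inc(P,yaw,ref=None):
    """increment row (m, deg) from ref (pos,quat; default measured) to tool-down pose with tool y at world angle yaw(deg, mod 180)"""
    s=arm.read_state() if ref is None else ref
    R0=R.from_quat(s["ee_rot"]); out=[]
    for k in (0,180):
        y=np.deg2rad(yaw+k); Y=np.array([np.cos(y),np.sin(y),0]); Z=np.array([0,0,-1.]); X=np.cross(Y,Z)
        rv=(R0.inv()*R.from_matrix(np.c_[X,Y,Z])).as_rotvec(degrees=True)
        out.append(rv)
    sh=R0.inv().apply(np.array(P,float)-np.array(s["position"]))/1000
    for rv in out: print("shift",np.round(sh,4),"rot",np.round(rv,2))
E
python3 - <<'E'
from h import *
np.set_printoptions(precision=3,suppress=True)
s=arm.read_state();print(R.from_quat(s["ee_rot"]).as_matrix())
im=cam("wrist");print(np.array(im["hand_eye"]),im["fx"],im["k1"])
inc([430,280,330],135); inc([430,280,330],45)
t=cam("top");save(t,"crop0",(260,140,460,310),4)
E
```

```text
[[ 0.966 -0.259 -0.   ]
 [-0.259 -0.966  0.   ]
 [-0.    -0.    -1.   ]]
[[  -0.      -0.965   -0.261   66.637]
 [   1.       0.      -0.       1.152]
 [   0.      -0.261    0.965 -142.247]
 [   0.       0.       0.       1.   ]] 296.733884036307 0.001963420424524752
shift [ 0.343  0.243 -0.099] rot [  0.   0. 120.]
shift [ 0.343  0.243 -0.099] rot [ -0.   0. -60.]
shift [ 0.343  0.243 -0.099] rot [  -0.   -0. -150.]
shift [ 0.343  0.243 -0.099] rot [-0.  0. 30.]
```

View pics/crop0.png

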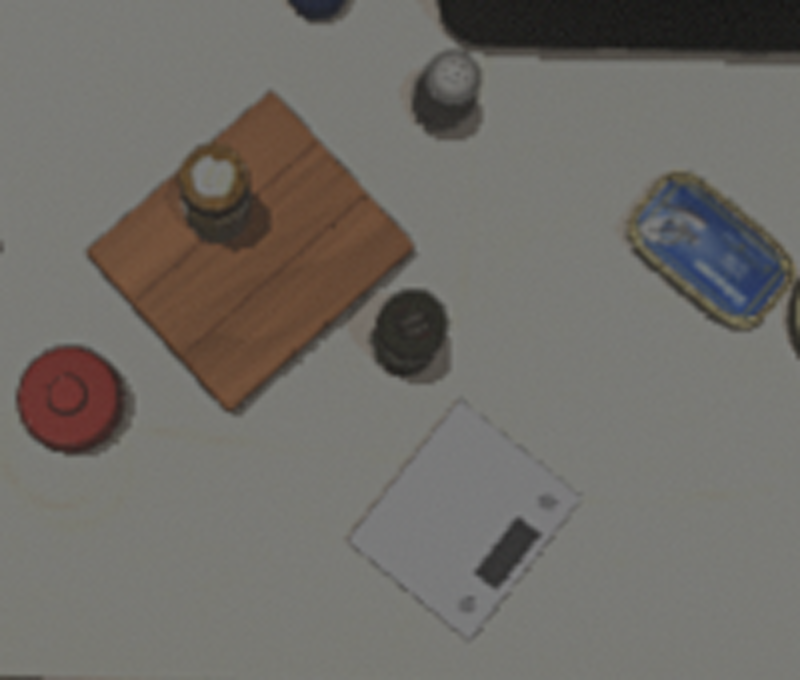

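The crop confirms the choice: large white scale with its dark display on the -x edge, dark-capped spice jar before the mouth, pale-label jar on the riser's rear. Moving to a wrist view.

Call:
servo_tool(
  increments=[
    [1,0.05,0.035,-0.015,0,0,-10],
    [1,0.1,0.07,-0.03,0,0,-20],
    [1,0.15,0.105,-0.045,0,0,-30],
    [1,0.2,0.14,-0.06,0,0,-40],
    [1,0.25,0.175,-0.075,0,0,-50],
    [1,0.3,0.21,-0.09,0,0,-60],
    [1,0.343,0.243,-0.1,0,0,-60],
    [1,0.343,0.243,-0.1,0,0,-60],
    [1,0.343,0.243,-0.1,0,0,-60],
  ],
)

```text
clock: 2.02
position: [430.1, 280.0, 331.2]
ee_rot: [0.924, 0.382, -0.0, -0.0]
contact_force: [0.8, -0.0, 0.3]
gripper_width: 85.4
grasp_force: 0.0
```

```bash
python3 - <<'E'
from h import *
np.set_printoptions(precision=1,suppress=True)
s=arm.read_state();print(s["clock"],s["position"],s["joint_vel"],s["joints"])
w=cam("wrist");save(w,"w1")
for t in ("slot_mouth","scale","salt_shaker","spice_jar","riser_jar","egg_timer"):
    print(t,[(np.round(d["p"],2),np.round(d["centre"]),onz(w,d["centre"],32 if t=="riser_jar" else 0)[:2]) for d in arm.spot_point("wrist",t)[:3]])
E
```

```text
2.025 [430.1 280.  331.2] [ 0.  0. -0.  0.  0.  0.] [ 0.9  0.1 -0.1 -0.  -1.4  1.5]
slot_mouth [(np.float64(0.87), array([337.,  85.]), array([532.1, 338.1]))]
scale [(np.float64(0.92), array([327., 177.]), array([424.6, 248.4])), (np.float64(0.61), array([467., 172.]), array([589.8,  95.3]))]
salt_shaker [(np.float64(0.92), array([452.,  44.]), array([689.1, 260.1]))]
spice_jar [(np.float64(0.84), array([356., 112.]), array([527. , 289.2]))]
riser_jar [(np.float64(0.73), array([344.,   1.]), array([606.8, 405.4]))]
egg_timer []
```

View pics/w1.png

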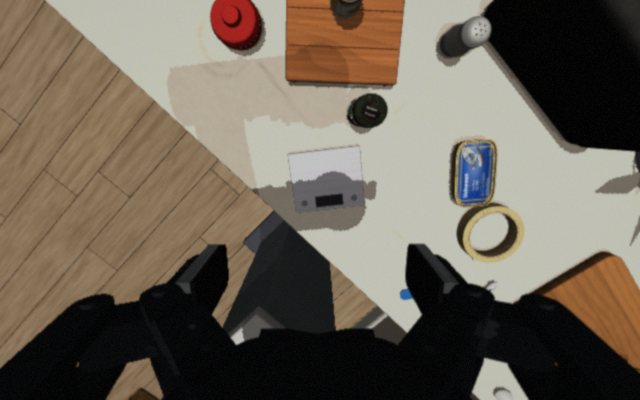

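The wrist view shows the riser front edge at rows 81–84 (cols 286–397), the spice jar cap at (369,110), and the scale with corners (288,154), (360,147), (366,206) and (296,213). I step forward for a better view of everything.

Call:
servo_tool(
  increments=[
    [1,0.03,0,0,0,0,0],
    [1,0.06,0,0,0,0,0],
    [1,0.06,0,0,0,0,0],
  ],
)

```text
clock: 2.75
position: [473.0, 324.1, 329.9]
ee_rot: [0.924, 0.383, -0.001, 0.0]
contact_force: [-0.0, -0.7, -0.2]
gripper_width: 85.2
grasp_force: 0.0
```

```bash
python3 - <<'E'
from h import *
np.set_printoptions(precision=1,suppress=True)
s=arm.read_state();print(s["clock"],s["position"])
w=cam("wrist");save(w,"w2",(200,0,500,280),2.6667/1.3)
for t in ("slot_mouth","scale","salt_shaker","spice_jar","riser_jar","egg_timer"):
    print(t,[(np.round(d["p"],2),np.round(d["centre"]),onz(w,d["centre"],32 if t=="riser_jar" else 0)[:2]) for d in arm.spot_point("wrist",t)[:3]])
import pickle; pickle.dump(dict(w=w,t=cam("top")),open("v2.pkl","wb"))
E
```

```text
2.75 [473.  324.1 329.9]
slot_mouth [(np.float64(0.83), array([340., 127.]), array([535.3, 334.5]))]
scale [(np.float64(0.77), array([324., 214.]), array([418.5, 251. ]))]
salt_shaker [(np.float64(0.96), array([448.,  88.]), array([689.1, 261. ])), (np.float64(0.94), array([450.,   8.]), array([757.4, 342. ]))]
spice_jar [(np.float64(0.61), array([356., 151.]), array([528.4, 289.4]))]
riser_jar [(np.float64(0.76), array([346.,  53.]), array([608. , 402.1]))]
egg_timer [(np.float64(0.65), array([244.,  74.]), array([488.2, 489.8]))]
```

View pics/w2.png

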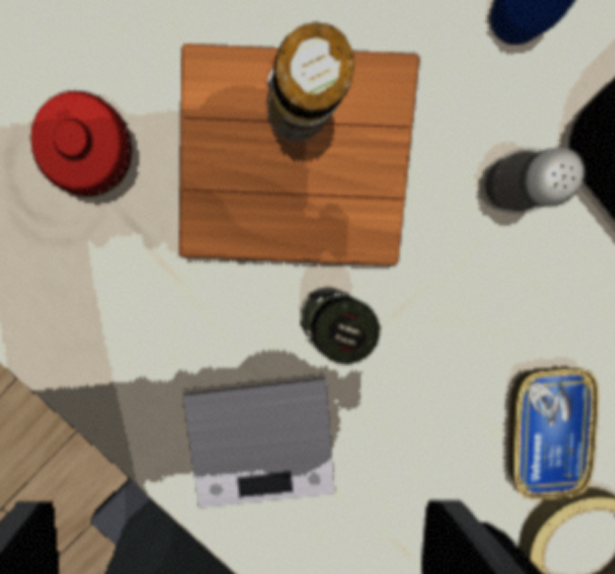

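```bash
cat > fit.py <<'E'
from h import *
from scipy.optimize import least_squares
def refine(im,px,w=4):
    g=cv2.cvtColor(im["color"],cv2.COLOR_RGB2GRAY)
    p=np.array(px,np.float32).reshape(-1,1,2).copy()
    q=cv2.cornerSubPix(g,p,(w,w),(-1,-1),(3,40,.01)).reshape(-1,2)
    return q
def rect(im,px,local,z):
    """fit x,y,yaw of local corner points at height z"""
    W=np.array([onz(im,p,z)[:2] for p in px]); L=np.array(local,float)
    def tr(v): c,s=np.cos(v[2]),np.sin(v[2]); return v[:2]+L@np.array([[c,s],[-s,c]])
    a=np.arctan2(*((W[0]-W[1])[::-1]))-np.arctan2(*((L[0]-L[1])[::-1]))
    r=least_squares(lambda v:(tr(v)-W).ravel(),[*W.mean(0),a])
    return r.x,tr(r.x)-W
E
python3 - <<'E'
from fit import *
import pickle
np.set_printoptions(precision=1,suppress=True)
v=pickle.load(open("v2.pkl","rb"));w,t=v["w"],v["t"];f=2.6667/1.3
cw=lambda L:[(a/f+200,b/f) for a,b in L]
ct=lambda L:[(a/4+260,b/4+140) for a,b in L]
RL=[(135,78),(135,-78),(0,-78),(0,78)]; SL=[(48,56),(48,-56),(-48,-56),(-48,56)]
for n,im,rc,sc in (("w",w,cw([(182,44),(419,54),(397,265),(181,256)]),cw([(184,393),(326,378),(335,492),(198,506)])),
                   ("t",t,ct([(90,253),(270,92),(413,250),(235,410)]),ct([(348,540),(461,400),(581,495),(470,640)]))):
  for lab,c,L,z in (("riser",rc,RL,32),("scale",sc,SL,14)):
    for m,p in (("hand",c),("sub",refine(im,c))):
        x,res=rect(im,p,L,z); print(n,lab,m,x[:2],round(np.degrees(x[2]),2),res.ravel())
print("cap w",onz(w,cw([(343,328)])[0],105),"t",onz(t,ct([(413,322)])[0],105))
print("rjar cap w",onz(w,cw([(316,66)])[0],137),"t",onz(t,ct([(215,175)])[0],137))
E
```

```text
w riser hand [535.1 335.2] 42.92 [-0.   1.7  2.  -0.4  0.6 -1.9 -2.5  0.6]
w riser sub [534.8 336.3] 42.8 [ 0.2  2.1  1.9  0.1 -0.5 -1.8 -1.6 -0.4]
w scale hand [423.1 248.4] 51.2 [-0.5  1.   0.8 -0.2 -0.2 -0.5 -0.1 -0.2]
w scale sub [422.8 248.9] 51.51 [-0.2 -0.5  0.5  0.7 -1.9  0.5  1.6 -0.7]
t riser hand [531.7 336.1] 43.21 [-0.6  2.9  1.7 -1.3  2.5 -3.7 -3.5  2.1]
t riser sub [532.8 337.6] 43.11 [-0.7 -0.8 -0.4 -0.6  3.5 -2.3 -2.3  3.7]
t scale hand [419.8 249.1] 51.96 [-0.1  0.8  1.3  0.8 -0.7 -1.2 -0.5 -0.3]
t scale sub [418.9 247.5] 50.15 [ 1.3 -0.3  4.4  4.3 -3.6 -2.8 -2.1 -1.1]
cap w [529.  289.9 105. ] t [527.2 288.1 105. ]
rjar cap w [606.3 402.2 137. ] t [604.8 403.1 137. ]
```

```bash
python3 - <<'E'
from h import *
inc([528.3,289.3,50],43)
E
```

```text
shift [0.016  0.063  0.2818] rot [ 3.0e-02 -4.0e-02 -8.8e+01]
shift [0.016  0.063  0.2818] rot [-4.0e-02 -3.0e-02  9.2e+01]
```

Call:
servo_tool(
  increments=[
    [1,0.004,0.015,0.02,0,0,10],
    [1,0.008,0.03,0.04,0,0,20],
    [1,0.012,0.045,0.06,0,0,30],
    [1,0.016,0.063,0.08,0,0,40],
    [1,0.016,0.063,0.09,0,0,50],
    [1,0.016,0.063,0.1,0,0,60],
    [1,0.016,0.063,0.11,0,0,70],
    [1,0.016,0.063,0.12,0,0,80],
    [1,0.016,0.063,0.13,0,0,90],
    [1,0.016,0.063,0.13,0,0,92],
    [1,0.016,0.063,0.13,0,0,92],
  ],
)

```text
clock: 4.53
position: [528.6, 289.5, 202.0]
ee_rot: [0.917, -0.398, 0.0, -0.0]
contact_force: [0.7, 0.0, -0.1]
gripper_width: 85.2
grasp_force: 0.0
```

```bash
python3 - <<'E'
from h import *
s=arm.read_state();print(s["clock"],s["position"],s["joints"])
inc([528.3,289.3,50],43)
for n in ("side","top"):
    im=cam(n)
    print(n,[(d["p"],onz(im,d["centre"],0)) for d in arm.spot_point(n,"spice_jar")[:2]])
E
```

```text
4.525 [528.64223375 289.46657336 201.96464011] [ 7.69458898e-01  3.68040488e-01 -9.40578130e-02  3.03870739e-04
 -1.10773938e+00 -1.69824549e-02]
shift [-0.0002  0.0005  0.152 ] rot [ 2.0000e-02 -9.0000e-02 -1.7988e+02]
shift [-0.0002  0.0005  0.152 ] rot [-0.06 -0.01  0.12]
side [(0.63, array([523.35778378, 267.90541848,   0.        ]))]
top []
```

Call:
servo_tool(
  increments=[
    [1,0,0,0.05,0,0,0],
    [1,0,0,0.1,0,0,0],
    [1,0,0,0.14,0,0,0],
    [1,0,0,0.152,0,0,0],
    [1,0,0,0.152,0,0,0],
    [0,0,0,0.152,0,0,0],
    [0,0,0,0.152,0,0,0],
    [0,0,0,0.152,0,0,0],
    [0,0,0,0.152,0,0,0],
    [0,0,0,0.152,0,0,0],
    [0,0,0,0.152,0,0,0],
  ],
)

```text
clock: 6.1
position: [528.8, 289.7, 50.8]
ee_rot: [0.917, -0.399, 0.0, -0.001]
contact_force: [-1.8, -1.4, 6.6]
gripper_width: 39.6
grasp_force: 59.7
```

```bash
python3 - <<'E'
from h import *
c=np.radians(42.95); m=np.array([534.8,335.8])
ex=np.array([np.cos(c),np.sin(c)]);ey=np.array([-ex[1],ex[0]])
p=m+88*ex-50*ey;print(p,arm.read_state()["gripper_width"])
inc([*p,50+32],43)
E
```

```text
[633.27946864 359.16223996] 39.61558035290494
shift [ 0.0205 -0.1238 -0.031 ] rot [ 3.0000e-02 -1.4000e-01 -1.7997e+02]
shift [ 0.0205 -0.1238 -0.031 ] rot [-0.09 -0.02  0.03]
```

Call:
servo_tool(
  increments=[
    [0,0,0,-0.03,0,0,0],
    [0,0,0,-0.07,0,0,0],
    [0,0.004,-0.02,-0.08,0,0,0],
    [0,0.01,-0.06,-0.08,0,0,0],
    [0,0.016,-0.1,-0.08,0,0,0],
    [0,0.0205,-0.124,-0.07,0,0,0],
    [0,0.0205,-0.124,-0.055,0,0,0],
    [0,0.0205,-0.124,-0.042,0,0,0],
    [0,0.0205,-0.124,-0.036,0,0,0],
    [0,0.0205,-0.124,-0.036,0,0,0],
  ],
)

```text
clock: 7.35
position: [632.5, 358.6, 85.1]
ee_rot: [0.917, -0.399, -0.0, 0.0]
contact_force: [-0.1, -1.0, -1.5]
gripper_width: 39.7
grasp_force: 60.4
```

```bash
python3 - <<'E'
from h import *
s=arm.read_state();print(s["position"],s["contact_force"],s["gripper_width"])
im=cam("side");save(im,"s2",(230,130,430,270),4)
E
```

```text
[632.52803514 358.55916238  85.0795585 ] [-0.06401892 -1.01601698 -1.48951501] 39.69272435965176
```

View pics/s2.png

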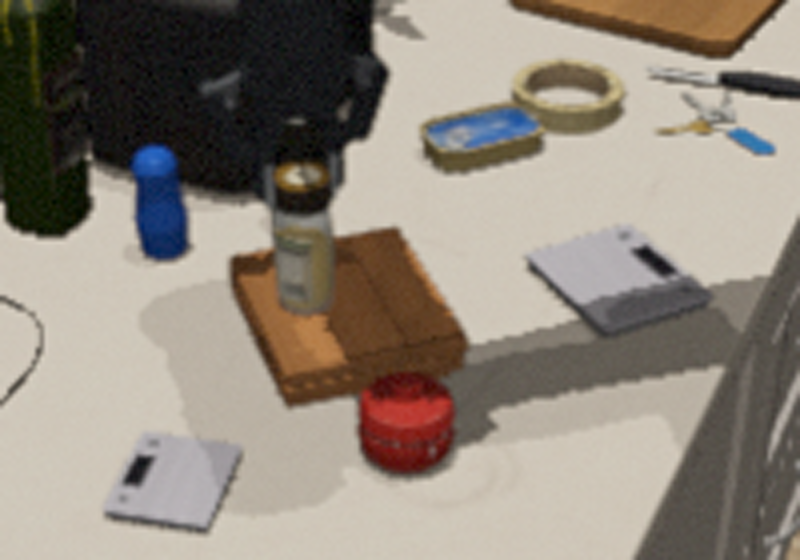

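The held jar is hidden behind the riser jar (crop 303,230), which still stands. The red timer and scale are untouched. Lowering in small steps to contact.

Call:
servo_tool(
  increments=[
    [0,0,0,0.002,0,0,0],
    [0,0,0,0.003,0,0,0],
    [0,0,0,0.004,0,0,0],
    [0,0,0,0.004,0,0,0],
  ],
)

```text
clock: 7.9
position: [633.3, 359.0, 82.9]
ee_rot: [0.917, -0.399, 0.0, -0.0]
contact_force: [-2.0, -1.2, 4.6]
gripper_width: 40.1
grasp_force: 60.8
```

Call:
servo_tool(
  increments=[
    [0.5,0,0,0,0,0,0],
    [0.6,0,0,0,0,0,0],
    [0.8,0,0,0,0,0,0],
    [0.8,0,0,0,0,0,0],
    [0.8,0,0,-0.03,0,0,0],
    [0.8,0,0,-0.08,0,0,0],
    [0.8,0,0,-0.13,0,0,0],
    [0.8,0,0,-0.13,0,0,0],
  ],
)

```text
clock: 8.9
position: [635.4, 360.3, 217.9]
ee_rot: [0.917, -0.399, 0.003, -0.005]
contact_force: [-0.5, -0.4, 0.2]
gripper_width: 68.4
grasp_force: 0.0
```

```bash
python3 - <<'E'
from h import *
import pickle
s=arm.read_state();print(s["position"],s["contact_force"])
im=cam("top");save(im,"t3",(260,140,460,310),4);w=cam("wrist");
a=cv2.imread("pics/t3.png");b=cv2.cvtColor(w["color"],cv2.COLOR_RGB2BGR)
cv2.imwrite("pics/tw3.png",np.hstack([cv2.resize(a,(400,340)),cv2.resize(b[:340],(400,340))]))
pickle.dump(dict(t=im,w=w),open("v3.pkl","wb"))
E
```

```text
[635.40210448 360.31105198 217.9024614 ] [-0.54638203 -0.41756269  0.16433786]
```

View pics/tw3.png

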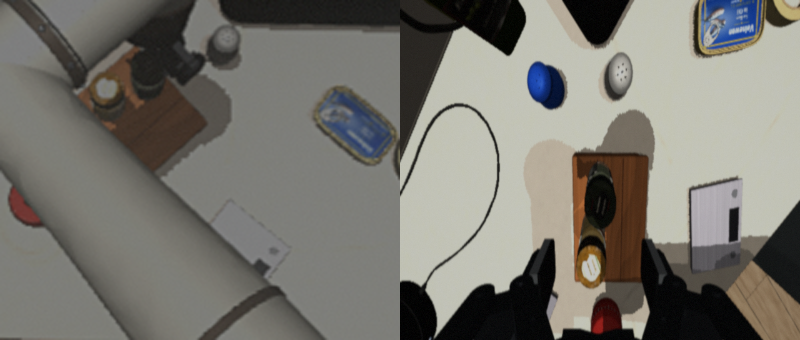

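Both jars stand upright on the riser: the placed one at (150,70) and the original at (107,90). Shaker, tin and scale have not moved. The scale sits 13 mm left of the slot axis and is yawed +8°, so I square and shift it from its left side with two fingertips, then push it in.

```bash
cat >> h.py <<'E'
C=np.radians(42.95); M=np.array([534.8,335.8]); EX=np.array([np.cos(C),np.sin(C)]); EY=np.array([-EX[1],EX[0]])
def S2W(x,y): return M+x*EX+y*EY
def W2S(p): d=np.array(p[:2])-M; return np.array([d@EX,d@EY])
E
python3 - <<'E'
from h import *
s=arm.read_state();print(s["position"],W2S(s["position"]))
print(S2W(-140,112)); inc([*S2W(-140,112),60],42.95)
im=cam("side");print(proj(im,[*S2W(-140,112),0]));t=cam("top");print(proj(t,[*S2W(-140,112),0]))
E
```

```text
[633.00888061 359.07837407 211.82514426] [ 87.74480062 -49.8770177 ]
[356.01489307 322.38785848]
shift [-0.162   0.2278  0.1516] rot [-5.0000e-02 -1.1000e-01 -1.7996e+02]
shift [-0.162   0.2278  0.1516] rot [-0.07  0.03  0.04]
[397.25720839 220.21560463]
[345.82661838 295.45414204]
```

Call:
servo_tool(
  increments=[
    [0.5,-0.03,0.04,0,0,0,0],
    [0.5,-0.06,0.08,0,0,0,0],
    [0.5,-0.09,0.125,0,0,0,0],
    [0.5,-0.125,0.175,0.02,0,0,0],
    [0.5,-0.162,0.228,0.04,0,0,0],
    [0.5,-0.162,0.228,0.09,0,0,0],
    [0.5,-0.162,0.228,0.14,0,0,0],
    [0.5,-0.162,0.228,0.19,0,0,0],
    [0.5,-0.162,0.228,0.207,0,0,0],
    [0.5,-0.162,0.228,0.207,0,0,0],
    [0.5,-0.162,0.228,0.207,0,0,0],
  ],
)

```text
clock: 10.48
position: [356.1, 322.2, 4.6]
ee_rot: [0.917, -0.399, 0.0, -0.0]
contact_force: [-0.6, -0.0, 0.6]
gripper_width: 42.9
grasp_force: 0.0
```

```bash
python3 - <<'E'
from h import *
s=arm.read_state();print(s["clock"],s["position"],W2S(s["position"]),s["contact_force"],s["gripper_width"])
inc([*S2W(-140,67),4],42.95)
w=cam("wrist");save(w,"w4")
E
```

```text
10.475 [356.09163634 322.19970141   4.61853666] [-140.07203056  111.80998891] [-0.58078248 -0.00126689  0.63271302] 42.93799651476413
shift [ 0.0448 -0.      0.0006] rot [ 0.0000e+00 -4.0000e-02 -1.7993e+02]
shift [ 0.0448 -0.      0.0006] rot [-0.03 -0.    0.07]
```

View pics/w4.png

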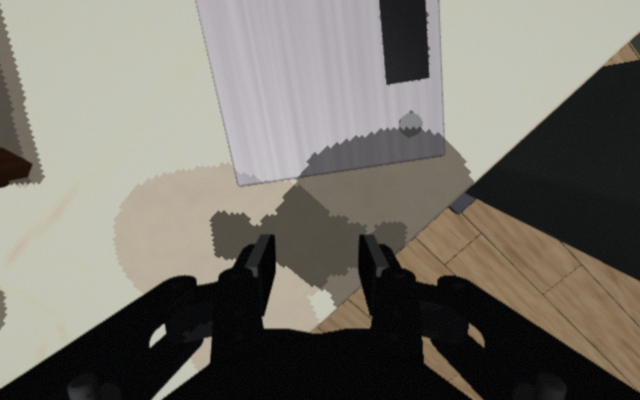

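The view shows the scale's left edge from (240,186) to (443,155), and both fingertips in front of it at (262,245) and (370,245). Pushing slowly.

Call:
servo_tool(
  increments=[
    [0.5,0.012,0,0,0,0,0],
    [0.5,0.02,0,0,0,0,0],
    [0.5,0.024,0,0,0,0,0],
    [0.5,0.028,0,0,0,0,0],
    [0.5,0.032,0,0,0,0,0],
    [0.5,0.035,0,0,0,0,0],
    [0.5,0.038,0,0,0,0,0],
    [0.5,0.038,0,0,0,0,0],
  ],
)

```text
clock: 11.52
position: [382.0, 294.2, 4.4]
ee_rot: [0.917, -0.399, 0.0, -0.0]
contact_force: [-0.6, 2.8, 0.7]
gripper_width: 42.3
grasp_force: 1.0
```

```bash
python3 - <<'E'
from h import *
s=arm.read_state();print(s["clock"],s["position"],W2S(s["position"]),s["contact_force"])
w=cam("wrist");save(w,"w5")
E
```

```text
11.525 [382.04420155 294.23034954   4.4219468 ] [-140.13328139   73.654825  ] [-0.55857965  2.75695782  0.65978154]
```

View pics/w5.png

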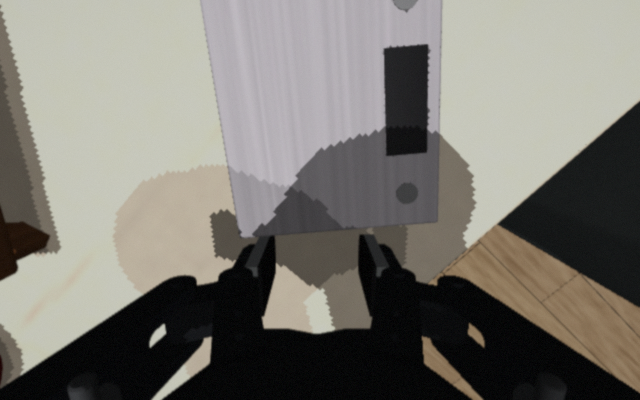

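```bash
python3 - <<'E'
from h import *
np.set_printoptions(precision=1,suppress=True)
w=cam("wrist")
A,B=(W2S(onz(w,p,14)) for p in ((240,236),(437,221)))
print(A,B,np.linalg.norm(A-B),np.degrees(np.arctan2(*(A-B)[::-1])),W2S(onz(w,(262,235),14)))
E
```

```text
[-104.2   61. ] [-197.8   53.3] 93.91070221858254 4.700743824397554 [-114.8   60.5]
```

The scale is now yawed about 4.7° with its centre at y≈1 mm. The square two-finger push from behind will take out the remaining yaw. Backing off and going behind it.

Call:
servo_tool(
  increments=[
    [0.5,-0.015,0,0,0,0,0],
    [0.5,-0.02,0,-0.03,0,0,0],
    [0.5,-0.02,0.02,-0.07,0,0,0],
    [0.5,-0.02,0.04,-0.1,0,0,0],
    [0.5,-0.02,0.04,-0.1,0,0,0],
  ],
)

```text
clock: 12.25
position: [338.0, 281.3, 105.9]
ee_rot: [0.917, -0.398, 0.0, -0.001]
contact_force: [-0.0, 0.1, -0.1]
gripper_width: 42.8
grasp_force: 0.0
```

```bash
python3 - <<'E'
from fit import *
np.set_printoptions(precision=4,suppress=True)
s=arm.read_state();print(s["clock"],s["position"],W2S(s["position"]))
inc([*S2W(-240,1),4],42.95-90)
w=cam("wrist");print([(d["p"],W2S(onz(w,d["centre"],0))) for d in arm.spot_point("wrist","scale")[:2]])
cv2.imwrite("pics/w6.png",np.hstack([w["color"][:,:,::-1]]))
t=cam("top");print(proj(t,[*S2W(-240,1),0]))
E
```

```text
12.25 [338.0032 281.283  105.8917] [-181.1908   94.1857]
shift [0.0932 0.0592 0.1017] rot [ -0.14  -0.07 -89.92]
shift [0.0932 0.0592 0.1017] rot [-0.07  0.14 90.08]
[(0.69, array([-146.1985,    1.5768]))]
[406.6993 295.4572]
```

View pics/w6.png

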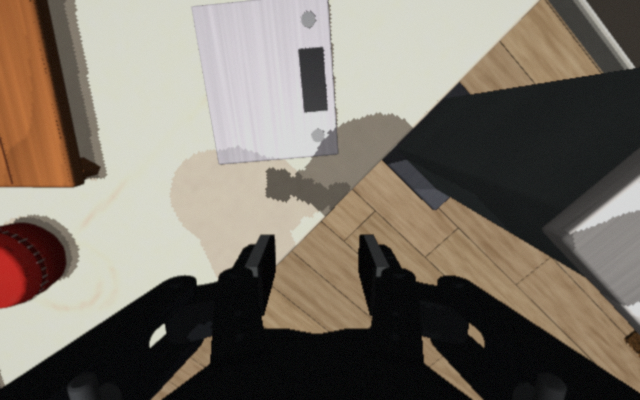

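The view shows scale corners at (193,8), (218,164) and (338,153), with the riser at the left clear of it. I fit the pose from these.

```bash
python3 - <<'E'
from fit import *
np.set_printoptions(precision=2,suppress=True)
w=cam("wrist");px=[(193,8),(218,164),(338,153)]
for p in (px,refine(w,px)):
    x,r=rect(w,p,[(48,-56),(48,56),(-48,56)],14); print(W2S(x),np.degrees(x[2])-42.95,r.ravel(),p)
# riser right-bottom corner & nose edge check: predicted front corners at z=32
print(proj(w,[*S2W(0,78),32]),proj(w,[*S2W(0,0),32]))
E
```

```text
[-147.44    2.52] 4.899870025726635 [ 3.07 -0.81 -0.74  0.84 -2.33 -0.03] [(193, 8), (218, 164), (338, 153)]
[-147.29    3.48] 4.4246514252753855 [ 2.51 -0.61 -0.48  0.66 -2.03 -0.05] [[193.     8.  ]
 [217.37 165.15]
 [337.48 155.09]]
[ 70.58 190.  ] [45.35 76.65]
```

Call:
servo_tool(
  increments=[
    [0.5,0.02,0.02,0,0,0,10],
    [0.5,0.04,0.04,0,0,0,20],
    [0.5,0.06,0.059,0,0,0,30],
    [0.5,0.08,0.059,0,0,0,40],
    [0.5,0.093,0.059,0,0,0,50],
    [0.5,0.093,0.059,0.01,0,0,60],
    [0.5,0.093,0.059,0.02,0,0,70],
    [0.5,0.093,0.059,0.03,0,0,80],
    [0.5,0.093,0.059,0.05,0,0,90],
    [0.5,0.093,0.059,0.09,0,0,90],
    [0.5,0.093,0.059,0.1015,0,0,90],
    [0.5,0.093,0.059,0.1015,0,0,90],
  ],
)

```text
clock: 13.95
position: [358.9, 172.8, 1.9]
ee_rot: [-0.367, 0.93, -0.001, -0.001]
contact_force: [-0.3, -0.3, 0.6]
gripper_width: 42.6
grasp_force: 0.0
```

```bash
python3 - <<'E'
from h import *
np.set_printoptions(precision=4,suppress=True)
s=arm.read_state();print(s["clock"],s["position"],W2S(s["position"]),s["contact_force"],R.from_quat(s["ee_rot"]).as_matrix()[:,1],s["joints"])
inc([*S2W(-140,0),4],42.95-90)
t=cam("top");print([(d["p"],W2S(onz(t,d["centre"],0))) for d in arm.spot_point("top","scale")[:3]])
E
```

```text
13.95 [358.8835 172.8127   1.9141] [-239.8148    0.5641] [-0.3365 -0.2977  0.6015] [-0.6821  0.7312 -0.0005] [ 0.8617  0.3654 -0.8061  0.0003 -0.4028 -1.682 ]
shift [-0.0998 -0.0007 -0.0024] rot [   0.31   -0.04 -179.94]
shift [-0.0998 -0.0007 -0.0024] rot [-0.03 -0.2   0.06]
[(0.84, array([-146.9857,    8.977 ])), (0.75, array([225.7021, 142.7616])), (0.74, array([200.6026, 329.9859]))]
```

Call:
servo_tool(
  increments=[
    [0.5,-0.015,0,-0.001,0,0,0],
    [0.5,-0.022,0,-0.001,0,0,0],
    [0.5,-0.028,0,-0.001,0,0,0],
    [0.5,-0.034,0,-0.001,0,0,0],
    [0.5,-0.04,0,-0.001,0,0,0],
    [0.5,-0.046,0,-0.001,0,0,0],
    [0.5,-0.052,-0.0005,-0.001,0,0,0],
    [0.5,-0.058,-0.001,-0.001,0,0,0],
    [0.5,-0.064,-0.0015,-0.001,0,0,0],
    [0.5,-0.07,-0.002,-0.001,0,0,0],
    [0.5,-0.07,-0.002,-0.001,0,0,0],
  ],
)

```text
clock: 15.42
position: [410.8, 218.4, 3.2]
ee_rot: [-0.366, 0.931, -0.001, -0.002]
contact_force: [-1.0, -1.2, -2.8]
gripper_width: 42.8
grasp_force: 1.1
```

```bash
cat > look.py <<'E'
from fit import *
np.set_printoptions(precision=2,suppress=True)
s=arm.read_state();print(s["clock"],s["position"],W2S(s["position"]),s["contact_force"])
out=[]
for n in ("top","side"):
    t=cam(n);print(n,[(round(d["p"],2),W2S(onz(t,d["centre"],0))) for d in arm.spot_point(n,"scale")[:4]])
    out.append(t)
import pickle; pickle.dump(out,open("last.pkl","wb"))
E
python3 look.py
```

```text
15.425 [410.78 218.37   3.21] [-170.79   -1.45] [-1.   -1.18 -2.84]
top [(0.75, array([222.14, 131.02])), (0.68, array([199.6 , 321.33])), (0.57, array([-112.53,   -5.14]))]
side [(0.88, array([196.87, 320.85])), (0.73, array([-120.43,   -5.92])), (0.27, array([-124.63, -226.29]))]
```

```bash
cat > edge.py <<'E'
from fit import *
from scipy.optimize import minimize
from scipy.ndimage import map_coordinates
L=np.array([(48,56),(48,-56),(-48,-56),(-48,56)],float)
def score(ims,v,edges=(0,1,2,3),n=60):
    tot=0
    for im in ims:
        if "g" not in im:
            g=cv2.GaussianBlur(cv2.cvtColor(im["color"],cv2.COLOR_RGB2GRAY).astype(np.float32),(0,0),1.0); im["g"]=(cv2.Sobel(g,-1,1,0)/8,cv2.Sobel(g,-1,0,1)/8)
        c,s=np.cos(v[2]+C),np.sin(v[2]+C); o=S2W(v[0],v[1])
        P=np.array([proj(im,[*(o+np.array([[c,-s],[s,c]])@l),14]) for l in L])
        for k in edges:
            a,b=P[k],P[(k+1)%4]; q=a+np.linspace(.04,.96,n)[:,None]*(b-a); d=(b-a)/np.linalg.norm(b-a); nn=np.array([-d[1],d[0]])
            gx,gy=(map_coordinates(h,[q[:,1],q[:,0]],order=1,mode="nearest") for h in im["g"])
            e=gx*nn[0]+gy*nn[1]; tot+=np.abs(np.clip(e,-6,6).mean())
    return tot
def fitscale(ims,v0,edges=(0,1,2,3),r=(8,8,.09)):
    best=max(((score(ims,[v0[0]+a,v0[1]+b,v0[2]+t],edges,25),a,b,t) for a in np.linspace(-r[0],r[0],9) for b in np.linspace(-r[1],r[1],9) for t in np.linspace(-r[2],r[2],7)))
    x0=np.array(v0)+best[1:]
    m=minimize(lambda u:-score(ims,u*[1,1,.02],edges),x0/[1,1,.02],method="Nelder-Mead",options=dict(initial_simplex=(x0+np.array([[0,0,0],[2,0,0],[0,2,0],[0,0,.03]]))/[1,1,.02],xatol=.05,fatol=1e-3))
    v=m.x*[1,1,.02]; return v[:2].round(1),round(np.degrees(v[2]),1),round(-m.fun,2)
E
python3 - <<'E'
from edge import *
import pickle
v=pickle.load(open("v2.pkl","rb")); print("check",fitscale([v["t"]],(-142,13,.145)))
t,s=pickle.load(open("last.pkl","rb"))
for n,i in (("top",[t]),("side",[s]),("both",[t,s])): print(n,fitscale(i,(-110,-1,.02)))
E
```

```text
check (array([-144.1,   11.8]), np.float64(8.2), np.float64(13.19))
top (array([-107.8,   -3.5]), np.float64(-0.3), np.float64(9.57))
side (array([-117.8,   -2.8]), np.float64(-1.5), np.float64(22.63))
both (array([-115.6,   -3.1]), np.float64(-1.4), np.float64(28.82))
```

Call:
servo_tool(
  increments=[
    [0.5,-0.005,0,0,0,0,0],
    [0.5,-0.011,0.0005,0,0,0,0],
    [0.5,-0.017,0.001,0,0,0,0],
    [0.5,-0.023,0.0015,0,0,0,0],
    [0.5,-0.029,0.002,0,0,0,0],
    [0.5,-0.035,0.002,0,0,0,0],
    [0.5,-0.041,0.002,0,0,0,0],
    [0.5,-0.047,0.002,0,0,0,0],
    [0.5,-0.05,0.002,0,0,0,0],
    [0.5,-0.05,0.002,0,0,0,0],
  ],
)

```text
clock: 16.88
position: [447.6, 255.8, 3.9]
ee_rot: [-0.367, 0.93, 0.0, 0.001]
contact_force: [-1.1, -1.4, -1.7]
gripper_width: 42.6
grasp_force: 0.8
```

```bash
python3 look.py; python3 - <<'E'
from edge import *
import pickle
t,s=pickle.load(open("last.pkl","rb"))
for n,i in (("top",[t]),("side",[s])): print(n,fitscale(i,(-61,0,0.0)), fitscale(i,(-61,0,0.0),(1,3)))
E
```

```text
16.875 [447.61 255.78   3.85] [-118.34    0.84] [-1.09 -1.45 -1.74]
top [(0.91, array([198.55, 323.17])), (0.88, array([-57.95,   1.12])), (0.78, array([225.33, 140.4 ]))]
side [(0.95, array([-69.72,  -6.96])), (0.91, array([223.02, 134.52])), (0.83, array([200.22, 321.71]))]
top (array([-52.6,  -1.6]), np.float64(1.0), np.float64(10.75)) (array([-49.5,  -1.6]), np.float64(1.8), np.float64(3.71))
side (array([-65.5,   0.4]), np.float64(-1.7), np.float64(22.81)) (array([-56.7,   2.6]), np.float64(-4.0), np.float64(11.81))
```

Call:
servo_tool(
  increments=[
    [0.5,-0.004,0,0,0,0,0],
    [0.5,-0.008,0,0,0,0,0],
    [0.5,-0.012,0,0,0,0,0],
    [0.5,-0.016,0,0,0,0,0],
    [0.5,-0.02,0,0,0,0,0],
    [0.5,-0.024,0,0,0,0,0],
    [0.5,-0.024,0,0,0,0,0],
  ],
)

```text
clock: 17.95
position: [464.0, 270.8, 3.8]
ee_rot: [-0.366, 0.93, -0.0, -0.001]
contact_force: [-2.9, -3.6, 2.8]
gripper_width: 42.8
grasp_force: 2.1
```

```bash
python3 look.py
```

```text
17.95 [463.97 270.78   3.8 ] [-96.15   0.67] [-2.87 -3.61  2.79]
top [(0.7, array([-39.43,   1.44])), (0.68, array([201.73, 322.21])), (0.6, array([227.2 , 133.13]))]
side [(0.87, array([-44.58,  -4.72])), (0.81, array([221.8 , 139.51])), (0.67, array([194.85, 318.91]))]
```

Call:
servo_tool(
  increments=[
    [0.5,-0.003,0,0,0,0,0],
    [0.5,-0.006,0,0,0,0,0],
    [0.5,-0.009,0,0,0,0,0],
    [0.5,-0.012,0,0,0,0,0],
    [0.5,-0.012,0,0,0,0,0],
  ],
)

```text
clock: 18.77
position: [473.2, 279.6, 3.8]
ee_rot: [-0.366, 0.93, -0.0, -0.0]
contact_force: [-2.7, -3.3, 1.2]
gripper_width: 42.6
grasp_force: 2.1
```

```bash
python3 look.py; python3 - <<'E'
from edge import *
import pickle
t,s=pickle.load(open("last.pkl","rb"))
print("top",fitscale([t],(-23,0,0.0),(2,)),"side",fitscale([s],(-23,0,0.0),(2,)))
E
```

```text
18.775 [473.19 279.6    3.8 ] [-83.39   0.85] [-2.66 -3.34  1.25]
top [(0.87, array([227.02, 132.94])), (0.69, array([201.82, 323.45])), (0.64, array([-25.48,   5.67]))]
side [(0.73, array([-39.5 , -11.46])), (0.71, array([197.08, 319.16])), (0.55, array([227.31, 132.28]))]
top (array([ 7.5, 54.2]), np.float64(5.2), np.float64(5.61)) side (array([-30.8,   8. ]), np.float64(-5.1), np.float64(5.48))
```

Call:
servo_tool(
  increments=[
    [0.5,-0.005,0,0,0,0,0],
    [0.5,-0.01,0,0,0,0,0],
    [0.5,-0.015,0,0,0,0,0],
    [0.5,-0.02,0,0,0,0,0],
    [0.5,-0.025,0,0,0,0,0],
    [0.5,-0.03,0,0,0,0,0],
    [0.5,-0.035,0,0,0,0,0],
    [0.5,-0.04,0,0,0,0,0],
    [0.5,-0.045,0,0,0,0,0],
    [0.5,-0.05,0,0,0,0,0],
    [0.5,-0.05,0,0,0,0,0],
  ],
)

```text
clock: 20.35
position: [511.0, 314.8, 3.8]
ee_rot: [-0.367, 0.93, 0.001, 0.001]
contact_force: [-0.6, -1.3, -0.7]
gripper_width: 42.7
grasp_force: 0.6
```

Call:
servo_tool(
  increments=[
    [0.5,-0.003,0,0,0,0,0],
    [0.5,-0.006,0,0,0,0,0],
    [0.5,-0.008,0,0,0,0,0],
    [0.5,-0.01,0,0,0,0,0],
    [0.5,-0.01,0,0,0,0,0],
  ],
)

```text
clock: 20.98
position: [517.4, 320.8, 3.9]
ee_rot: [-0.367, 0.93, 0.0, 0.0]
contact_force: [-2.5, -2.2, 0.9]
gripper_width: 42.4
grasp_force: 1.9
```

Call:
servo_tool(
  increments=[
    [0.5,-0.001,0,0,0,0,0],
    [0.5,-0.002,0,0,0,0,0],
    [0.5,-0.002,0,0,0,0,0],
  ],
)

```text
clock: 21.35
position: [518.6, 321.9, 3.9]
ee_rot: [-0.366, 0.93, -0.0, -0.0]
contact_force: [-2.9, -2.8, 2.5]
gripper_width: 42.3
grasp_force: 2.2
```

Call:
servo_tool(
  increments=[
    [0.5,-0.001,0,0,0,0,0],
    [0.5,-0.002,0,0,0,0,0],
    [0.5,-0.003,0,0,0,0,0],
    [0.5,-0.003,0,0,0,0,0],
  ],
)

```text
clock: 21.85
position: [520.8, 324.0, 3.8]
ee_rot: [-0.367, 0.93, -0.0, 0.0]
contact_force: [-4.2, -3.9, 2.3]
gripper_width: 43.1
grasp_force: 2.3
```

Call:
servo_tool(
  increments=[
    [0.5,-0.001,0,0,0,0,0],
    [0.5,-0.002,0,0,0,0,0],
    [0.5,-0.002,0,0,0,0,0],
  ],
)

```text
clock: 22.22
position: [522.3, 325.3, 3.8]
ee_rot: [-0.366, 0.93, 0.0, 0.0]
contact_force: [-3.2, -3.3, 2.5]
gripper_width: 42.5
grasp_force: 2.3
```

```bash
python3 look.py; python3 - <<'E'
from h import *
s=arm.read_state();print(np.round(s["wrist_torque"],2))
E
```

```text
22.225 [522.32 325.34   3.84] [-16.26   0.85] [-3.21 -3.33  2.51]
top [(0.63, array([230.43, 134.77])), (0.55, array([202.38, 323.32]))]
side [(0.89, array([223.46, 146.42])), (0.6, array([201.99, 323.71]))]
[-0.92  0.92  0.  ]
```

Call:
servo_tool(
  increments=[
    [0.5,-0.001,0,0,0,0,0],
    [0.5,-0.002,0,0,0,0,0],
    [0.5,-0.002,0,0,0,0,0],
  ],
)

```text
clock: 22.8
position: [522.6, 325.6, 3.8]
ee_rot: [-0.366, 0.93, -0.001, -0.002]
contact_force: [-6.4, -4.7, 5.6]
gripper_width: 42.6
grasp_force: 3.9
```

Call:
servo_tool(
  increments=[
    [0.5,-0.001,0,0,0,0,0],
    [0.5,-0.002,0,0,0,0,0],
    [0.5,-0.002,0,0,0,0,0],
  ],
)

```text
clock: 23.18
position: [522.6, 325.6, 3.8]
ee_rot: [-0.366, 0.931, -0.001, -0.004]
contact_force: [-9.9, -6.6, 8.8]
gripper_width: 42.4
grasp_force: 5.7
```

```bash
python3 look.py; python3 - <<'E'
from h import *
s=arm.read_state();print(np.round(s["wrist_torque"],2))
E
```

```text
23.175 [522.62 325.63   3.82] [-15.85   0.86] [-9.88 -6.64  8.8 ]
top [(0.95, array([202.22, 315.6 ])), (0.9, array([230.65, 129.55]))]
side [(0.85, array([217.84, 137.47])), (0.81, array([195.23, 324.94]))]
[-1.9   2.69  0.01]
```

The scale is against the stop: the last 4 mm of command moved the TCP only 0.4 mm and the force rose to 12 N. I press a touch more to seat it, back off and rise.

Call:
servo_tool(
  increments=[
    [0.5,-0.002,0,0,0,0,0],
    [0.5,-0.003,0,0,0,0,0],
    [0.5,0.01,0,0,0,0,0],
    [0.5,0.04,0,-0.005,0,0,0],
    [0.5,0.07,0,-0.05,0,0,0],
    [0.5,0.09,0,-0.1,0,0,0],
    [0.5,0.09,0,-0.15,0,0,-10],
    [0.5,0.09,0,-0.2,0,0,-20],
    [0.5,0.09,0,-0.22,0,0,-30],
    [0.5,0.09,0,-0.22,0,0,-40],
    [0.5,0.09,0,-0.22,0,0,-50],
    [0.5,0.09,0,-0.22,0,0,-60],
  ],
)

```text
clock: 24.88
position: [460.9, 268.4, 224.7]
ee_rot: [0.785, -0.62, 0.0, -0.003]
contact_force: [-1.2, 0.4, -0.7]
gripper_width: 42.6
grasp_force: 0.0
```

Call:
servo_tool(
  increments=[
    [0.5,0,0,0,0,0,-10],
    [0.5,0,0,0,0,0,-20],
    [0.5,0,0,0,0,0,-30],
    [0.5,0,0,0,0,0,-40],
    [0.5,0,0,0,0,0,-50],
    [0.5,0,0,0,0,0,-60],
    [0.5,0,0,0,0,0,-70],
    [0.5,0,0,0,0,0,-80],
    [0.5,0,0,0,0,0,-90],
    [0.5,0,0,0,0,0,-100],
    [0.5,0,0,0,0,0,-110],
    [0.5,0,0,0,0,0,-120],
  ],
)

```text
clock: 26.38
position: [460.9, 268.4, 224.6]
ee_rot: [0.929, 0.369, 0.003, -0.001]
contact_force: [1.4, 0.5, 0.1]
gripper_width: 42.9
grasp_force: 0.0
```

```bash
python3 - <<'E'
from h import *
import pickle
np.set_printoptions(precision=1,suppress=True)
s=arm.read_state();print(s["clock"],s["position"],W2S(s["position"]),s["joint_vel"])
w=cam("wrist");pickle.dump(w,open("w7.pkl","wb"))
for t,z in (("slot_mouth",0),("scale",0),("spice_jar",32),("riser_jar",32),("salt_shaker",0),("egg_timer",0)):
    print(t,[(np.round(d["p"],2),np.round(d["centre"]),W2S(onz(w,d["centre"],z))) for d in arm.spot_point("wrist",t)[:3]])
# profiles along slot x at several y, at z=14 plane
for y in (-45,-35,-15,15,35,45,53):
    row=[]
    for x in range(-16,6,1):
        p=proj(w,[*S2W(x,y),14]); row.append(w["color"][int(round(p[1])),int(round(p[0]))].tolist())
    print(y,[f"{a[0]}/{a[2]}" for a in row])
E
```

```text
26.375 [460.9 268.4 224.6] [-100.1    1. ] [-0.  -0.  -0.   0.  -0.   1.4]
slot_mouth [(np.float64(0.82), array([315.,  90.]), array([-0.6,  2.1]))]
scale []
spice_jar []
riser_jar []
salt_shaker [(np.float64(0.62), array([463.,  31.]), array([  61.9, -162. ]))]
egg_timer [(np.float64(0.62), array([188.,  18.]), array([ 73. , 142.5]))]
-45 ['185/175', '186/177', '186/176', '185/175', '185/175', '189/178', '185/174', '179/167', '179/167', '158/144', '119/106', '118/115', '162/163', '182/183', '182/182', '163/164', '108/106', '71/63', '62/33', '87/27', '119/38', '139/45']
-35 ['176/149', '175/148', '175/147', '175/147', '174/147', '174/146', '171/143', '155/131', '112/93', '112/93', '83/71', '92/88', '137/138', '159/161', '150/151', '114/114', '76/77', '56/52', '50/29', '73/25', '99/32', '115/37']
-15 ['173/145', '174/147', '177/148', '174/148', '176/149', '175/147', '171/144', '152/128', '101/84', '76/66', '89/86', '133/134', '133/134', '156/158', '145/145', '90/91', '55/55', '33/29', '41/17', '65/21', '92/28', '112/35']
15 ['177/149', '176/149', '175/148', '177/148', '177/148', '177/
[... 161 characters left out ...]
38']
35 ['176/147', '175/147', '175/147', '175/147', '176/148', '174/145', '171/145', '155/130', '111/93', '82/70', '84/78', '125/124', '164/164', '161/160', '126/125', '76/78', '56/54', '48/36', '48/36', '51/18', '79/23', '102/31']
45 ['176/149', '174/147', '174/147', '174/147', '174/147', '173/147', '173/147', '171/144', '148/123', '100/84', '81/75', '122/121', '164/165', '172/175', '160/161', '126/125', '78/76', '52/44', '54/22', '82/26', '82/26', '105/30']
53 ['175/147', '176/147', '177/148', '177/148', '175/147', '176/147', '174/147', '174/147', '171/144', '162/136', '138/120', '134/129', '159/158', '166/166', '154/154', '123/124', '73/72', '50/42', '52/22', '80/24', '103/32', '103/32']
```

The scale's edge lies at x≈-5.6 at every y from -45 to 53, and the riser front at ≈0. So it is 6 mm proud, square and home. One last check of the jars from above.

Call:
servo_tool(
  increments=[
    [0.5,0,0,-0.05,0,0,0],
    [0.5,0.02,0,-0.09,0,0,0],
    [0.5,0.06,0,-0.1,0,0,0],
    [0.5,0.06,0,-0.1,0,0,0],
    [0.5,0.06,0,-0.1,0,0,0],
  ],
)

```text
clock: 27.35
position: [502.9, 307.3, 322.9]
ee_rot: [0.931, 0.366, -0.001, 0.0]
contact_force: [0.2, 0.7, -0.1]
gripper_width: 42.7
grasp_force: 0.0
```

```bash
python3 - <<'E'
from h import *
np.set_printoptions(precision=1,suppress=True)
s=arm.read_state();print(s["clock"],s["position"],s["contact_force"])
for n in ("wrist","top","side"):
    w=cam(n)
    for t,z in (("spice_jar",32),("riser_jar",32),("salt_shaker",0),("egg_timer",0),("sardines",0)):
        print(n,t,[(np.round(d["p"],2),onz(w,d["centre"],z)[:2],W2S(onz(w,d["centre"],z))) for d in arm.spot_point(n,t)[:3]])
    if n=="wrist":
        for x,y in ((88,-50),(97,1)):
            b=np.array([proj(w,[*S2W(x,y),z]) for z in (32,137)]); print(b.ravel(),[np.round(d["box"]) for d in arm.look_for(n,"spice_jar")[:3]])
E
```

```text
27.35 [502.9 307.3 322.9] [ 0.2  0.7 -0.1]
wrist spice_jar [(np.float64(0.96), array([629.5, 355.1]), array([ 82.5, -50.4]))]
wrist riser_jar [(np.float64(0.72), array([609.7, 404.8]), array([101.9,  -0.5]))]
wrist salt_shaker [(np.float64(0.95), array([685.7, 263.1]), array([  61., -156.])), (np.float64(0.78), array([756.9, 338.5]), array([ 164.4, -149.3])), (np.float64(0.69), array([611.4, 407.5]), array([104.9,   0.3]))]
wrist egg_timer [(np.float64(0.75), array([488.4, 491.9]), array([ 72.4, 145.9]))]
wrist sardines [(np.float64(0.87), array([588.2,  97.9]), array([-123. , -210.5])), (np.float64(0.62), array([688.5, 261.6]), array([  61.9, -159. ]))]
[353.5  67.9 366.   51. ] [array([364.,  60.,  47.,  51.])]
[315.8  60.6 315.5  41.1] [array([364.,  60.,  47.,  51.])]
top spice_jar [(np.float64(0.76), array([633.4, 363.4]), array([ 91., -47.])), (np.float64(0.34), array([487.4, 487.2]), array([ 68.4, 143.2]))]
top riser_jar [(np.float64(0.63), array([615.3, 406.6]), array([107.2,  -3.1]))]
top salt_shaker [(np.float64(0.6), array([755.6, 345.7]), array([ 168.4, -143.2]))]
top egg_timer [(np.float64(0.81), array([484.8, 494.7]), array([ 71.6, 150.4]))]
top sardines [(np.float64(0.7), array([584.9,  98.9]), array([-124.8, -207.5])), (np.float64(0.4), array([484.3, 482.1]), array([ 62.7, 141.5]))]
side spice_jar []
side riser_jar [(np.float64(0.67), array([600.5, 393. ]), array([87. , -2.9]))]
side salt_shaker [(np.float64(0.69), array([765.5, 337.2]), array([ 169.8, -156.2]))]
side egg_timer [(np.float64(0.92), array([489.8, 490.7]), array([ 72.6, 144.1]))]
side sardines [(np.float64(0.6), array([606.5,  84.6]), array([-118.7, -232.7]))]
```

All pieces are where they should be and upright.

```bash
python3 -c "
from bench import arm
print(arm.job_done())"
```

```text
the job is handed in; nothing more can be done
None
```

The job is handed in at about 27 s: the spice jar stands on the riser beside the jar already there, the scale measured square and home against the stop with its edge about 6 mm proud, and the other things measured where they were (the hand-in call returned no verdict).

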